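# Set out the confectioner's gift boxes in reverse order

### The arm

A 6-joint arm with a two-finger parallel gripper is mounted at the origin on the work surface. World frame = base frame: x ahead of the robot, y to its left, z up, the work surface at z = 0. Lengths are in m, angles in rad, forces in N, time in s.
With the tool pointing down it reaches from about 0.425 to 0.95 m from the base axis. Payload 3.5 kg.
Tool frame: the origin (TCP) lies between the finger pads; the fingertips stand 14 mm ahead of it and the grasp point (between the pads) lies 5 mm behind it (env.tip_extent is the distance from the TCP to the fingertips, in m); z points along the fingers, y is the line along which they close (so a half turn about z gives the same grasp; the last joint's range is limited). The gripper opens to 85 mm and grips with 20 to 120 N. Pads are 22 mm wide; open, the fingers measure 114 mm over their backs; the gripper's body (76 mm by 85 mm) begins 54 mm behind the grasp point. The pads swing forward as they close: fully open they stand 13 mm farther back than shut.
Start: joints at [-1.47, 0.286, 1.577, -0, 1.279, -0.15], TCP at [0.168, -0.654, 0.245] pointing down, gripper open.
Joint ranges: [-2.77, 2.77], [-0.9, 2.22], [0.21, 2.48], [-1.53, 4.67], [0.24, 2.81], [-2.84, 2.84]. Speed limits (rad/s): [2.79, 2.79, 3.14, 3.14, 3.14, 3.14].

### API

Orientations are given as a rotation vector (axis times angle).
In Python, from bench import env gives the robot as it stands. The module is installed in compiled form; this text tells all that it offers.
- The arm moves only by the shell command python3 -m pendant 'ROWS' [FORCE]. ROWS is JSON, one flat list of numbers, 7 for each row, row after row: the shift along the world's x, y, z each as a share of 150 mm, from -1 to 1, then the turn, a rotation vector about the world's x, y, z each as a share of 180 degrees, from -1 to 1, then the finger opening in mm, from 0 to 85.4. In form: [tx, ty, tz, wx, wy, wz, claw, tx, ty, tz, wx, wy, wz, claw, ...]. A call has 1 to 10 rows; each row shifts and turns the commanded pose from where the row before left it; what a row does not reach is not made up. A row lasts 1/12 s, in which the tool goes at most 41.7 mm and 7.16 degrees, less where a joint would pass 70% of its speed; a pose out of reach is approached as far as the arm can. A call with a number of a shift or a turn outside -1 to 1 is refused whole. A call with a gripper value outside its range is refused whole. The fingers move at their own pace and stop on an object; FORCE is the grip in N (left out, the last holds). Time passes only in rows, so rows that do not move let the fingers close. It gives the time, the measured TCP pose, the force, the opening and the grip force at its end, in the units of the state.
- env.observe(): the state, without advancing time (a new reading comes with each control period).
- env.get_image(name): name is "side" or "top"; returns the picture (420x560x3 uint8, red, green, blue); there is no depth.
- env.camera_info(name): a dict with "fx", "fy", "cx", "cy" (pixels), "R" (3x3) and "t" (3): a world point X has camera coordinates R X + t. Camera axes: x right, y down, z forward; pixel columns grow to the right and rows downward; lengths in m; the calibration is good to about 2 mm. A picture is of the moment at which its call begins. camera_info takes no time and is no camera call.
- env.close_job(): hands the job in; it is judged then, once.
The state is a dict: "time_s": time; "joint_positions": joint angles; "qd": joint speeds; "effort": joint torques, N m; "tcp_pos": TCP position; "tcp_rot": TCP orientation; "contact_force": force on the tool from outside, world axes, zero at the start; "torque": the same for the moment, N m; "finger_gap": finger opening in m; "grip_force": force on a finger pad.
Only numpy, scipy, OpenCV 4.12 (cv2) and the standard library are available. Lean on these libraries where they do the work, as an engineer would, in place of code of your own. Each camera call takes 0.05 s, during which the arm holds its last target. There are 200 camera calls.

### The job

Move the four gift boxes from the wooden stock tray to the brass-railed display rack, one to each bay, in reverse order, so that a customer across the counter reads the row as we do: the box that stood leftmost in the tray goes into the rightmost bay of the display, the next into the bay beside it, and so on. Keep the boxes upright, set them down rather than drop them, and leave each standing flat on the floor of its bay.

Things in the scene. Friction and masses are not known exactly. Their poses are not given: they have to be found in the camera images.
- round: Round gift tin, diameter 56 mm, 50 mm high, flat lid. Burgundy with thin brass bands, loose, 0.11 to 0.28 kg. Starts upright on its cork mat in a stock tray bay, within 5 mm of the mat's centre and 0.12 rad of its yaw. Origin: centre of its underside, z up. Told apart by its round plan.
- carton: Tall square gift carton, 50 x 50 mm, 82 mm high, flat top. Burgundy with thin brass bands, loose, 0.11 to 0.28 kg. Starts upright on its cork mat in a stock tray bay, within 5 mm of the mat's centre and 0.12 rad of its yaw. Origin: centre of its underside, z up. The tallest, square in plan; x and y square to its sides.
- hexagon: Six-sided gift tin, 52 mm across flats, 60 mm across corners, 60 mm high, flat lid. Burgundy with thin brass bands, loose, 0.11 to 0.28 kg. Starts upright on its cork mat in a stock tray bay, within 5 mm of the mat's centre and 0.12 rad of its yaw. Origin: centre of its underside, z up. Two flats face its +x and -x; corners point along +y and -y.
- chest: Gift box like a treasure chest, half-round lid: 46 mm along its x, 56 mm along its y, upright sides 44 mm high, lid arched about y, 67 mm high in all. Burgundy with thin brass bands, loose, 0.11 to 0.28 kg. Starts upright on its cork mat in a stock tray bay, within 5 mm of the mat's centre and 0.12 rad of its yaw. Origin: centre of its underside, z up. Grip the upright sides facing +x and -x.
- tray: Stock tray: dark wooden rack, four open bays in a row, 88 x 326 mm, floor 10 mm above the counter, a 3 mm cork mat in each bay. Origin: centre of its underside; x away from the robot, y along the row to the left (yaw within 0.25 rad). Fixed, on the robot's left or right. Bay centres at x = 0, y = 0.12, 0.04, -0.04, -0.12 m. Rails between bays 10 mm above the floor, front and back lips 6 mm.
- display: Display rack: white, brass rails, four empty bays in a row, 88 x 326 mm, floor 18 mm above the counter. Origin: centre of its underside; x away from the robot, y along the row to the left (yaw within 0.25 rad). Fixed, on the robot's left or right. Bays 75 x 76 mm (x, y) inside. Bay centres at x = 0, y = 0.12, 0.04, -0.04, -0.12 m. Rails between bays 10 mm above the floor, front and back lips 6 mm.
- mat_round: Cork mat, 72 x 72 x 3 mm, fixed in the stock tray's bay in which the round tin stands at the start; it stays there and so marks that bay. Origin: centre of its underside, on the tray's floor; axes as the tray's. The four mats look alike.
- mat_carton: Cork mat, 72 x 72 x 3 mm, fixed in the stock tray's bay in which the tall carton stands at the start; it stays there and so marks that bay. Origin: centre of its underside, on the tray's floor; axes as the tray's. The four mats look alike.
- mat_hexagon: Cork mat, 72 x 72 x 3 mm, fixed in the stock tray's bay in which the hexagonal tin stands at the start; it stays there and so marks that bay. Origin: centre of its underside, on the tray's floor; axes as the tray's. The four mats look alike.
- mat_chest: Cork mat, 72 x 72 x 3 mm, fixed in the stock tray's bay in which the chest-shaped box stands at the start; it stays there and so marks that bay. Origin: centre of its underside, on the tray's floor; axes as the tray's. The four mats look alike.
Things that resemble listed ones, but are neither listed nor needed, are in the scene too. What is shaped like the carton but purple is not meant. Leave any blue look-alike of the round alone.

How it is judged:
By the outcome, as a careful person would: the job done as asked, in the order asked, and still so for the second after the job is handed in, with the robot touching nothing.
It also fails if it takes over 102 s, if anything falls off the work surface, if the arm or the gripper's body presses on something with over 40 N, if the wrist force passes 120 N, or if a joint passes its speed limit or range.

## Working session

There is one attempt and no reset: what is moved stays moved. The work goes in short steps, Python scripts to look and compute and a shell command to move; the robot and the scene stay as the last step left them, time stands still between calls to the robot, and variables do not carry over. Pictures are saved under pics/ and viewed, at most 14 in all, crops included, and the job is handed in when it is done.

```bash
mkdir -p pics; python3 - <<'E'
from bench import env
import cv2,numpy as np
for n in("top","side"):
    im=env.get_image(n); cv2.imwrite(f"pics/{n}0.png",im[:,:,::-1]); c=env.camera_info(n)
    print(n,c["fx"],c["fy"],c["cx"],c["cy"],np.round(c["R"],3).tolist(),np.round(c["t"],3), np.round(-np.array(c["R"]).T@c["t"],3))
print(env.observe())
E
```

```text
top 415.3578780084673 415.3578780084673 279.24633467217495 207.52572444918937 [[-0.058, -0.998, 0.001], [-0.973, 0.057, -0.225], [0.224, -0.014, -0.974]] [0.033 0.523 0.766] [0.34  0.015 0.864]
side 404.5138701886774 404.5138701886774 280.44826662965704 212.53976878431234 [[-0.8, -0.599, -0.022], [-0.385, 0.541, -0.748], [0.46, -0.59, -0.664]] [0.449 0.246 0.77 ] [0.1   0.59  0.704]
{'time_s': 0.1, 'joint_positions': array([-1.47000947e+00,  2.87110168e-01,  1.57804939e+00, -3.51906417e-06,
        1.27859516e+00, -1.50020043e-01]), 'qd': array([-0.00351313, -0.00190274, -0.00514041, -0.00047395,  0.00102062,
       -0.00093958]), 'effort': array([ 8.99036550e-04, -4.07296908e+01, -2.93699849e+01, -1.30126837e-04,
        3.46979534e-03,  3.61017499e-06]), 'tcp_pos': array([ 0.16748208, -0.65330314,  0.24405323]), 'tcp_rot': array([-3.11477791e+00, -3.92666023e-01, -7.82493415e-05]), 'contact_force': array([ 0.55905274, -0.20539823,  0.54684682]), 'torque': array([ 0.00279315,  0.01884745, -0.0203107 ]), 'grip_force': 0.0, 'finger_gap': 0.08517373632701138}
```

View pics/top0.png

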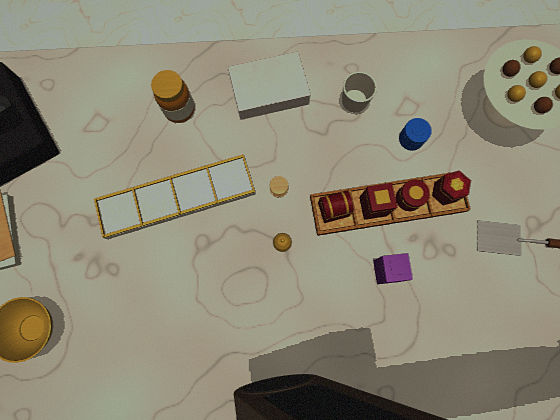

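View pics/side0.png

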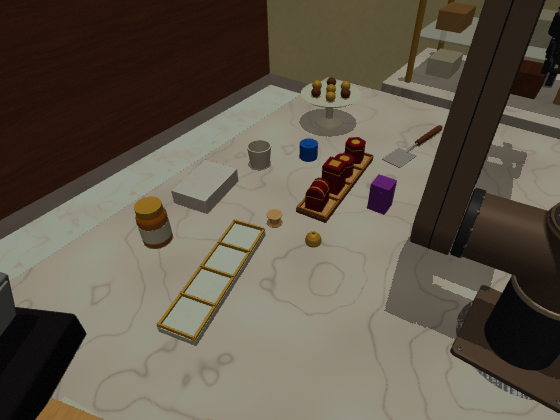

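The top view shows the boxes, left to right: chest (336,207), carton (379,200), round (413,195) and hexagon (455,187). They stand in the tray on the right, and the empty display is on the left, about (103,214) to (250,178).

Possible mix-ups:
- The purple carton look-alike (395,268) and the blue round look-alike (415,133) are both outside the tray. I reject them by colour.
- The white box (270,82) and the glass (358,92) are not burgundy.

Chosen: the four burgundy boxes in the tray.

```bash
cat > h.py <<'E'
from bench import env
import cv2,numpy as np
from scipy.spatial.transform import Rotation as Ro
def ray(n,px,z):
    c=env.camera_info(n);R=np.array(c["R"]);C=-R.T@c["t"]
    px=np.atleast_2d(px).astype(float)
    d=np.c_[(px[:,0]-c["cx"])/c["fx"],(px[:,1]-c["cy"])/c["fy"],np.ones(len(px))]@R
    return (C+d*((z-C[2])/d[:,2])[:,None])[:,:2]
def rect(n,mask,z):
    cs,_=cv2.findContours(mask,cv2.RETR_EXTERNAL,cv2.CHAIN_APPROX_NONE)
    c=max(cs,key=cv2.contourArea)[:,0]
    (x,y),(w,h),a=cv2.minAreaRect((ray(n,c,z)*1000).astype(np.float32))
    return x/1000,y/1000,w,h,a
E
python3 - <<'E'
from h import *
im=cv2.imread("pics/top0.png");hsv=cv2.cvtColor(im,cv2.COLOR_BGR2HSV)
for p in[(117,214),(103,214),(150,190),(336,190),(382,197),(379,213),(345,228),(430,212),(413,195),(440,190)]:print(p,hsv[p[1],p[0]])
def box(m,x0,y0,x1,y1):
    o=np.zeros_like(m);o[y0:y1,x0:x1]=m[y0:y1,x0:x1];return o
brass=cv2.inRange(hsv,(15,110,50),(32,255,255))
print("display",rect("top",cv2.morphologyEx(box(brass,85,145,265,245),cv2.MORPH_CLOSE,np.ones((3,3))),.024))
tr=cv2.inRange(hsv,(0,100,30),(25,255,255))|cv2.inRange(hsv,(165,100,20),(180,255,255))
tr=cv2.morphologyEx(box(tr,300,160,480,245),cv2.MORPH_CLOSE,np.ones((3,3)))
print("tray",rect("top",tr,.016))
o=np.hstack([cv2.resize(im[160:245,85:265],None,fx=4,fy=4,interpolation=2)[:, :0],cv2.resize(im[160:245,300:480],None,fx=4.2,fy=4.2,interpolation=2)])
cv2.imwrite("pics/crop.png",o)
for n,(x0,y0,x1,y1),z in[("carton",(373,188,393,206),.095),("round",(404,185,422,202),.063),("hex",(448,174,468,196),.073)]:
    m=box(brass,x0,y0,x1,y1);M=cv2.moments(m,True);print(n,M["m00"],ray("top",[M["m10"]/M["m00"],M["m01"]/M["m00"]],z))
s=env.observe();print(Ro.from_rotvec(s["tcp_rot"]).as_matrix().round(3))
E
```

```text
(117, 214) [ 53  14 169]
(103, 214) [ 46  20 169]
(150, 190) [ 46  23 169]
(336, 190) [ 17 140 142]
(382, 197) [ 22 187 164]
(379, 213) [171 124  33]
(345, 228) [ 13 187 132]
(430, 212) [ 16 212  65]
(413, 195) [ 21 179 164]
(440, 190) [ 17 167  64]
display (0.57286279296875, 0.22006765747070312, 87.26043701171875, 325.2261047363281, 14.210957527160645)
tray (0.5335609741210937, -0.23812028503417967, 88.68660736083984, 342.52484130859375, 5.857414722442627)Traceback (most recent call last):
  File "<stdin>", line 11, in <module>
    return _nx.concatenate(arrs, 1, dtype=dtype, casting=casting)
           ~~~~~~~~~~~~~~~^^^^^^^^^^^^^^^^^^^^^^^^^^^^^^^^^^^^^^^
ValueError: all the input array dimensions except for the concatenation axis must match exactly, but along dimension 0, the array at index 0 has size 340 and the array at index 1 has size 357
```

```bash
cat > m.py <<'E'
from h import *
im=cv2.imread("pics/top0.png");hsv=cv2.cvtColor(im,cv2.COLOR_BGR2HSV)
def box(m,x0,y0,x1,y1):
    o=np.zeros_like(m);o[y0:y1,x0:x1]=m[y0:y1,x0:x1];return o
wood=box(cv2.inRange(hsv,(7,90,40),(19,255,255)),300,160,480,245)
n,l,st,_=cv2.connectedComponentsWithStats(wood)
keep=np.isin(l,[i for i in range(1,n) if st[i,4]>25])
p=np.argwhere(keep)[:,::-1]
w=(ray("top",p,.016)*1000).astype(np.float32)
print("tray",cv2.minAreaRect(w))
brass=cv2.inRange(hsv,(20,100,80),(32,255,255))
for n,(x0,y0,x1,y1),z in[("carton",(371,186,395,208),.095),("round",(404,185,422,203),.063),("hex",(446,174,470,196),.073)]:
    m=box(brass,x0,y0,x1,y1);M=cv2.moments(m,True);print(n,M["m00"],ray("top",[M["m10"]/M["m00"],M["m01"]/M["m00"]],z))
cv2.imwrite("pics/crop.png",cv2.resize(np.vstack([im[160:245,300:480],np.where(keep[:,:,None],im,0)[160:225,300:480]]),None,fx=4,fy=4,interpolation=2))
s=env.observe();print(Ro.from_rotvec(s["tcp_rot"]).as_matrix().round(3))
E
python3 m.py
```

```text
tray ((533.3843383789062, -230.2145233154297), (87.29443359375, 326.3260498046875), 5.830191135406494)
carton 172.0 [[ 0.52664869 -0.19368564]]
round 135.0 [[ 0.53919239 -0.27021445]]
hex 106.0 [[ 0.54877328 -0.35018089]]
[[ 0.969  0.248 -0.   ]
 [ 0.248 -0.969  0.002]
 [ 0.    -0.002 -1.   ]]
```

View pics/crop.png

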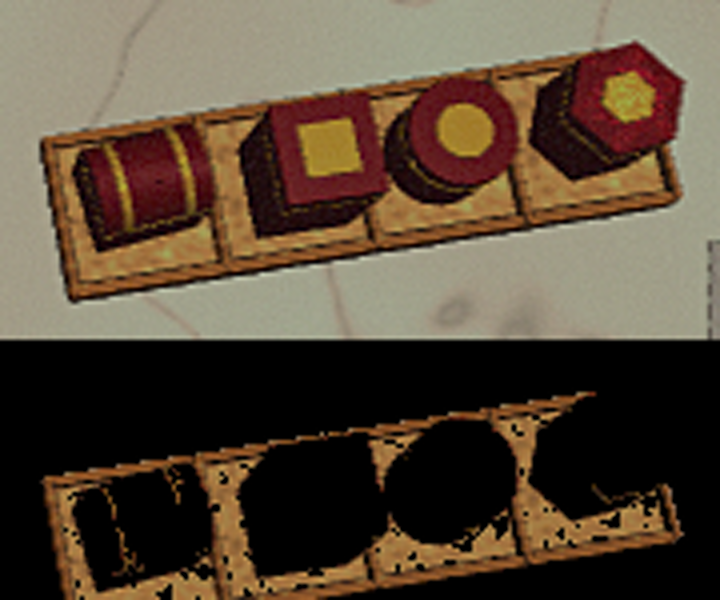

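The crop shows the four burgundy boxes in order: chest, carton, round, hexagon. The near tray edge is clear. The tray measures 87×326 mm at yaw 5.8° and the display 87×325 mm at yaw 14.2°, both matching the given sizes. The lid centres are within 4 mm of the bay centres. I'll start with the hexagon.

```bash
python3 -m pendant '[0.18,0.144,0,0,0,0.032,72,0.18,0.144,0,0,0,0.032,72,0.18,0.144,0,0,0,0.032,72,0.18,0.144,0,0,0,0.032,72,0.18,0.144,0,0,0,0.032,72,0.18,0.144,0,0,0,0.032,72,0.18,0.144,0,0,0,0.032,72]' 40
python3 -m pendant '[0.18,0.144,0,0,0,0.032,72,0.18,0.144,0,0,0,0.032,72,0.18,0.144,0,0,0,0.032,72,0.18,0.144,0,0,0,0.032,72,0.18,0.144,0,0,0,0.032,72,0.18,0.144,0,0,0,0.032,72,0.18,0.144,0,0,0,0.032,72,0,0,0,0,0,0,72,0,0,0,0,0,0,72]'
cat > d.py <<'E'
# python3 d.py x y z yawdeg : remaining shift in shares
from h import *;import sys
X,Y,Z,A=map(float,sys.argv[1:5]);s=env.observe();p=s["tcp_pos"];R=Ro.from_rotvec(s["tcp_rot"]).as_matrix()
a=np.degrees(np.arctan2(R[1,1],R[0,1]));da=(A-a+90)%180-90
tilt=np.cross(R[:,2],[0,0,-1])
print("t",round(s["time_s"],2),"p",p.round(4),"yaw",a.round(2),"share",((np.array([X,Y,Z])-p)/.15).round(4),"wz",round(da/180,4),"tilt",(tilt/np.pi).round(4),"F",s["contact_force"].round(1),"gap",round(s["finger_gap"],4),"grip",round(s["grip_force"],1))
E
python3 d.py 0.5488 -0.3502 0.042 5.83
python3 -c "
from h import *
print(ray('top',[337,195],.077))"
```

```text
time_s: 0.68
tcp_pos: [0.3575, -0.5011, 0.2447]
tcp_rot: [-2.786, -1.449, -0.0]
contact_force: [-0.2, 0.3, 0.3]
finger_gap: 0.0718
grip_force: 0.0
time_s: 1.43
tcp_pos: [0.5464, -0.3499, 0.2445]
tcp_rot: [-2.118, -2.318, 0.001]
contact_force: [-1.1, -0.6, 0.5]
finger_gap: 0.0721
grip_force: 0.0
t 1.43 p [ 0.5464 -0.3499  0.2445] yaw 5.16 share [ 0.0159 -0.0021 -1.3501] wz 0.0037 tilt [-0.0002 -0.0004 -0.    ] F [-1.1 -0.6  0.5] gap 0.0721 grip 0.0
[[ 0.5390857  -0.11108047]]
```

```bash
python3 -m pendant '[0.016,-0.002,-0.225,0,0,0.004,72,0,0,-0.225,0,0,0,72,0,0,-0.225,0,0,0,72,0,0,-0.225,0,0,0,72,0,0,-0.225,0,0,0,72,0,0,-0.225,0,0,0,72,0,0,0,0,0,0,72,0,0,0,0,0,0,72]'
python3 d.py 0.5488 -0.3502 0.042 5.83
python3 -m pendant '[0,0,0,0,0,0,40,0,0,0,0,0,0,40,0,0,0,0,0,0,40,0,0,0,0,0,0,40,0,0,0,0,0,0,40,0,0,0,0,0,0,40]' 40
python3 d.py 0.5488 -0.3502 0.042 5.83
```

```text
time_s: 2.1
tcp_pos: [0.5455, -0.3514, 0.0404]
tcp_rot: [-2.106, -2.323, 0.001]
contact_force: [-0.1, -0.3, 1.4]
finger_gap: 0.072
grip_force: 0.0
t 2.1 p [ 0.5455 -0.3514  0.0404] yaw 5.61 share [0.0221 0.0082 0.0108] wz 0.0012 tilt [-0.0012 -0.0015 -0.    ] F [-0.1 -0.3  1.4] gap 0.072 grip 0.0
time_s: 2.6
tcp_pos: [0.5495, -0.3535, 0.0462]
tcp_rot: [2.104, 2.326, -0.001]
contact_force: [-0.2, -0.9, 7.2]
finger_gap: 0.0532
grip_force: 41.7
t 2.6 p [ 0.5495 -0.3535  0.0462] yaw 5.74 share [-0.0043  0.0217 -0.028 ] wz 0.0005 tilt [0.0013 0.0012 0.    ] F [-0.2 -0.9  7.2] gap 0.0532 grip 41.7
```

```bash
python3 -m pendant '[0,0,0.03,0,0,0,40,0,0,0.1,0,0,0,40,0,0,0.22,0,0,0,40,0,0,0.22,0,0,0,40,0,0,0.22,0,0,0,40,0,0,0.22,0,0,0,40,0,0,0,0,0,0,40,0,0,0,0,0,0,40]'
python3 d.py 0.5434 0.3364 0.047 14.21
python3 -c "
from h import *
cv2.imwrite('pics/s1.png',env.get_image('side')[:,:,::-1])
print(ray('top',[337.7,201],.075))"
```

```text
time_s: 3.27
tcp_pos: [0.5491, -0.3525, 0.1984]
tcp_rot: [2.103, 2.325, 0.0]
contact_force: [-0.6, 0.4, -1.5]
finger_gap: 0.053
grip_force: 41.7
t 3.27 p [ 0.5491 -0.3525  0.1984] yaw 5.75 share [-0.0382  4.5925 -1.0091] wz 0.047 tilt [0.0013 0.0016 0.    ] F [-0.6  0.4 -1.5] gap 0.053 grip 41.7
[[ 0.52742639 -0.11168287]]
```

View pics/s1.png

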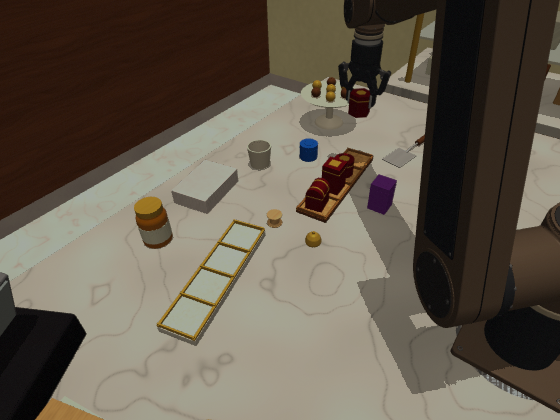

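The hexagon is held upright above the tray at (358,102). Its tray bay is empty and the display is clear. Carrying it to the leftmost bay.

```bash
python3 -m pendant '[0,0.2,0,0,0,0.003,40,-0.003,0.27,0,0,0,0.003,40,-0.003,0.27,0,0,0,0.003,40,-0.003,0.27,0,0,0,0.003,40,-0.003,0.27,0,0,0,0.003,40,-0.003,0.27,0,0,0,0.003,40,-0.003,0.27,0,0,0,0.003,40,-0.003,0.27,0,0,0,0.003,40,-0.003,0.27,0,0,0,0.003,40]'
python3 -m pendant '[-0.003,0.27,0,0,0,0.003,40,-0.003,0.27,0,0,0,0.003,40,-0.003,0.27,0,0,0,0.003,40,-0.003,0.27,0,0,0,0.003,40,-0.003,0.27,0,0,0,0.003,40,0,0.27,0,0,0,0.002,40,0,0.23,0,0,0,0,40,0,0.11,0,0,0,0,40,0,0,0,0,0,0,40,0,0,0,0,0,0,40]'
python3 d.py 0.5434 0.3364 0.0525 14.21
```

```text
time_s: 4.07
tcp_pos: [0.5422, 0.0045, 0.1915]
tcp_rot: [-2.004, -2.414, 0.004]
contact_force: [0.9, -1.0, -2.4]
finger_gap: 0.0531
grip_force: 41.7
time_s: 4.9
tcp_pos: [0.5403, 0.2965, 0.1915]
tcp_rot: [-1.937, -2.47, 0.007]
contact_force: [0.1, -0.6, -1.0]
finger_gap: 0.0536
grip_force: 41.7
t 4.9 p [0.5403 0.2965 0.1915] yaw 13.78 share [ 0.0204  0.2658 -0.9266] wz 0.0024 tilt [ 0.0007 -0.0015  0.    ] F [ 0.1 -0.6 -1. ] gap 0.0536 grip 41.7
```

```bash
python3 -m pendant '[0.02,0.266,0,0,0,0.002,40,0,0,0,0,0,0,40,0,0,0,0,0,0,40]' | grep pos
python3 -m pendant '[0,0,0,0,0,0,40,0,0,0,0,0,0,40]' | grep pos;python3 -m pendant '[0,0,0,0,0,0,40,0,0,0,0,0,0,40]' | grep pos
python3 d.py 0.5434 0.3364 0.0525 14.21
```

```text
tcp_pos: [0.5445, 0.3356, 0.1928]
tcp_pos: [0.545, 0.3345, 0.1936]
tcp_pos: [0.5452, 0.3351, 0.1943]
t 5.48 p [0.5452 0.3351 0.1943] yaw 13.93 share [-0.0122  0.0086 -0.9455] wz 0.0015 tilt [ 0.0001 -0.0001  0.    ] F [ 0.2  0.1 -1. ] gap 0.0534 grip 41.8
```

```bash
python3 -m pendant '[-0.012,0.009,-0.2,0,0,0.001,40,0,0,-0.24,0,0,0,40,0,0,-0.24,0,0,0,40,0,0,-0.16,0,0,0,40,0,0,-0.08,0,0,0,40,0,0,0,0,0,0,40,0,0,0,0,0,0,40,0,0,0,0,0,0,40,0,0,0,0,0,0,40]' >/dev/null
python3 d.py 0.5434 0.3364 0.0512 14.21
python3 -c "
from h import *
cv2.imwrite('pics/s2.png',cv2.resize(env.get_image('side')[180:400,100:320,::-1],None,fx=2.7,fy=2.7))"
```

```text
t 6.23 p [0.5448 0.338  0.0587] yaw 14.18 share [-0.0096 -0.0107 -0.0501] wz 0.0001 tilt [-0.0005  0.0012  0.    ] F [-0.2  0.6 -0.8] gap 0.0531 grip 41.8
```

View pics/s2.png

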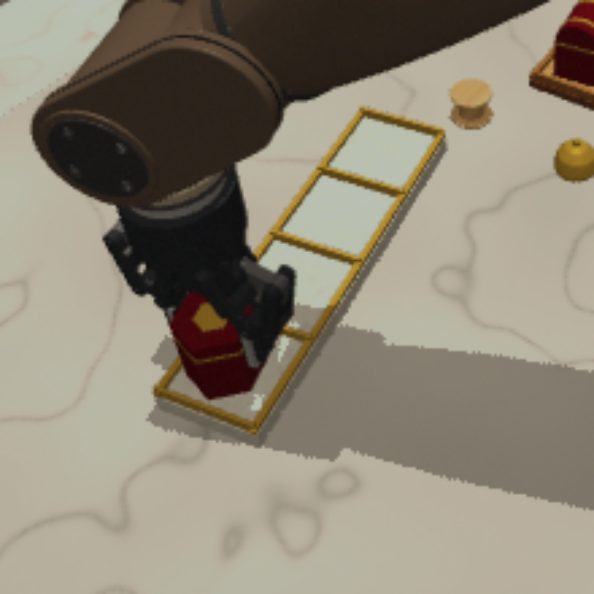

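The hexagon hovers over the leftmost bay at crop pixel (213,350), well inside the rails. Creeping down.

```bash
for i in 1; do python3 -m pendant '[0,-0.01,-0.015,0,0,0,40,0,0,-0.015,0,0,0,40,0,0,0,0,0,0,40,0,0,0,0,0,0,40]' | grep -E "pos|force"; done
python3 -m pendant '[0,0,-0.01,0,0,0,40,0,0,-0.01,0,0,0,40,0,0,0,0,0,0,40]' | grep -E "pos|force"
```

```text
tcp_pos: [0.5431, 0.3359, 0.0516]
contact_force: [0.2, -0.0, -2.3]
grip_force: 41.8
tcp_pos: [0.5436, 0.3361, 0.051]
contact_force: [-3.5, -2.2, 7.8]
grip_force: 42.6
```

Contact is at 0.051, as predicted. I'll release gently and rise.

```bash
python3 -m pendant '[0,0,0,0,0,0,60,0,0,0,0,0,0,70,0,0,0,0,0,0,72,0,0,0,0,0,0,72,0,0,0.1,0,0,0,72,0,0,0.25,0,0,0,72,0,0,0.25,0,0,0,72,0,0,0.25,0,0,0,72,0,0,0.15,0,0,0,72]' | grep -E "pos|force|gap"
python3 d.py 0.5392 -0.2702 0.037 5.83
python3 -c "
from h import *
cv2.imwrite('pics/s3.png',cv2.resize(env.get_image('side')[200:360,130:350,::-1],None,fx=2.7,fy=2.7))"
```

```text
tcp_pos: [0.5449, 0.3368, 0.2052]
contact_force: [0.0, 0.4, 0.6]
finger_gap: 0.072
grip_force: 0.0
t 7.62 p [0.5449 0.3368 0.2052] yaw 14.2 share [-0.0382 -4.0465 -1.1215] wz -0.0465 tilt [-0.0009  0.0022  0.    ] F [0.  0.4 0.6] gap 0.072 grip 0.0
```

View pics/s3.png

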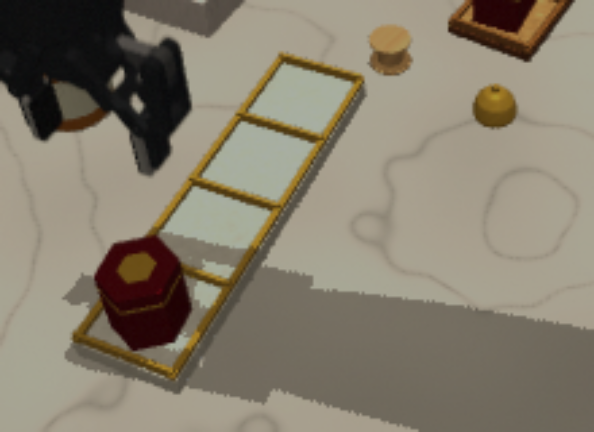

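The hexagon stands upright inside the leftmost bay, at crop pixel (145,290). Next is the round tin.

```bash
python3 -m pendant '[-0.002,-0.24,0,0,0,-0.003,72,-0.002,-0.24,0,0,0,-0.003,72,-0.002,-0.24,0,0,0,-0.003,72,-0.002,-0.24,0,0,0,-0.003,72,-0.002,-0.24,0,0,0,-0.003,72,-0.002,-0.24,0,0,0,-0.003,72,-0.002,-0.24,0,0,0,-0.003,72,-0.002,-0.24,0,0,0,-0.003,72,-0.002,-0.24,0,0,0,-0.003,72]' >/dev/null
python3 -m pendant '[-0.002,-0.24,0,0,0,-0.003,72,-0.002,-0.24,0,0,0,-0.003,72,-0.002,-0.24,0,0,0,-0.003,72,-0.002,-0.24,0,0,0,-0.003,72,-0.002,-0.24,0,0,0,-0.003,72,-0.002,-0.24,0,0,0,-0.003,72,0,-0.2,0,0,0,0,72,0,0,0,0,0,0,72,0,0,0,0,0,0,72,0,0,0,0,0,0,72]' >/dev/null
python3 d.py 0.5392 -0.2702 0.039 5.83
```

```text
t 9.25 p [ 0.5386 -0.2336  0.199 ] yaw 6.07 share [ 0.0038 -0.2438 -1.0668] wz -0.0013 tilt [-0.0002 -0.     -0.    ] F [ 0.7  0.1 -0.3] gap 0.0717 grip 0.0
```

```bash
python3 -m pendant '[0.004,-0.244,0,0,0,-0.001,76,0,0,-0.05,0,0,0,76,0,0,-0.22,0,0,0,76,0,0,-0.24,0,0,0,76,0,0,-0.24,0,0,0,76,0,0,-0.2,0,0,0,76,0,0,-0.11,0,0,0,76,0,0,0,0,0,0,76,0,0,0,0,0,0,76,0,0,0,0,0,0,76]' >/dev/null
python3 d.py 0.5392 -0.2702 0.039 5.83
python3 -m pendant '[0,0,0,0,0,0,45,0,0,0,0,0,0,45,0,0,0,0,0,0,45,0,0,0,0,0,0,45,0,0,0,0,0,0,45,0,0,0,0,0,0,45]' 40 >/dev/null
python3 d.py 0.5392 -0.2702 0.039 5.83
python3 -m pendant '[0,0,0.03,0,0,0,45,0,0,0.1,0,0,0,45,0,0,0.22,0,0,0,45,0,0,0.22,0,0,0,45,0,0,0.22,0,0,0,45,0,0,0.22,0,0,0,45,0,0,0,0,0,0,45,0,0,0,0,0,0,45]' >/dev/null
python3 d.py 0.5631 0.2589 0.05 14.21
```

```text
t 10.08 p [ 0.5407 -0.2705  0.0416] yaw 5.98 share [-0.0098  0.002  -0.0175] wz -0.0008 tilt [0.0005 0.0007 0.    ] F [-1.2 -0.   1.3] gap 0.0759 grip 0.0
t 10.58 p [ 0.5409 -0.2715  0.0425] yaw 5.91 share [-0.0113  0.0085 -0.0231] wz -0.0004 tilt [0.0007 0.0011 0.    ] F [-0.6  1.   6.4] gap 0.0549 grip 43.0
t 11.25 p [ 0.5404 -0.2714  0.1944] yaw 5.9 share [ 0.1514  3.5354 -0.9625] wz 0.0462 tilt [0.0011 0.0015 0.    ] F [-0.5 -0.7 -1.2] gap 0.0547 grip 42.9
```

```bash
python3 -m pendant '[0.009,0.22,0,0,0,0.003,45,0.009,0.22,0,0,0,0.003,45,0.009,0.22,0,0,0,0.003,45,0.009,0.22,0,0,0,0.003,45,0.009,0.22,0,0,0,0.003,45,0.009,0.22,0,0,0,0.003,45,0.009,0.22,0,0,0,0.003,45,0.009,0.22,0,0,0,0.003,45]' >/dev/null
python3 -m pendant '[0.01,0.22,0,0,0,0.003,45,0.01,0.22,0,0,0,0.003,45,0.01,0.22,0,0,0,0.003,45,0.01,0.22,0,0,0,0.003,45,0.01,0.22,0,0,0,0.003,45,0.01,0.22,0,0,0,0.003,45,0.01,0.22,0,0,0,0,45,0.01,0.22,0,0,0,0,45,0,0,0,0,0,0,45,0,0,0,0,0,0,45]' >/dev/null
python3 -m pendant '[0,0,0,0,0,0,45,0,0,0,0,0,0,45]' >/dev/null
python3 d.py 0.5631 0.2589 0.055 14.21
```

```text
t 12.92 p [0.5616 0.2561 0.1899] yaw 13.4 share [ 0.01    0.0188 -0.8994] wz 0.0045 tilt [ 0.0003 -0.0008  0.    ] F [-0.9 -0.3 -1.5] gap 0.0552 grip 43.0
```

```bash
python3 -m pendant '[0.01,0.019,-0.18,0,0,0.004,45,0,0,-0.24,0,0,0,45,0,0,-0.24,0,0,0,45,0,0,-0.16,0,0,0,45,0,0,-0.08,0,0,0,45,0,0,0,0,0,0,45,0,0,0,0,0,0,45,0,0,0,0,0,0,45,0,0,0,0,0,0,45]' >/dev/null
python3 d.py 0.5631 0.2589 0.0475 14.21
```

```text
t 13.67 p [0.5657 0.2605 0.0591] yaw 14.17 share [-0.0172 -0.0108 -0.0776] wz 0.0002 tilt [-0.0004  0.0015  0.    ] F [-0.9  0.2 -1.5] gap 0.055 grip 43.0
```

```bash
python3 -m pendant '[-0.012,-0.008,-0.03,0,0,0,45,0,0,-0.02,0,0,0,45,0,0,0,0,0,0,45,0,0,0,0,0,0,45,0,0,0,0,0,0,45]' | grep -E "pos|force"
python3 -m pendant '[0,0,-0.01,0,0,0,45,0,0,0,0,0,0,45,0,0,0,0,0,0,45]' | grep -E "pos|force"
```

```text
tcp_pos: [0.5618, 0.2591, 0.0488]
contact_force: [0.8, 0.5, -2.6]
grip_force: 43.0
tcp_pos: [0.5622, 0.2592, 0.0476]
contact_force: [0.4, 1.3, -0.4]
grip_force: 43.2
```

```bash
python3 -m pendant '[0,0,-0.008,0,0,0,45,0,0,0,0,0,0,45]' | grep -E "pos|force"
python3 -m pendant '[0,0,0,0,0,0,62,0,0,0,0,0,0,72,0,0,0,0,0,0,76,0,0,0,0,0,0,76,0,0,0.1,0,0,0,76,0,0,0.25,0,0,0,76,0,0,0.25,0,0,0,76,0,0,0.25,0,0,0,76,0,0,0.25,0,0,0,76,0,0,0.1,0,0,0,76]' | grep -E "pos|force|gap"
python3 d.py 0.5266 -0.1937 0.06 5.83
```

```text
tcp_pos: [0.5622, 0.2593, 0.0475]
contact_force: [-2.7, -0.3, 5.0]
grip_force: 43.7
tcp_pos: [0.5643, 0.2597, 0.2331]
contact_force: [1.3, 0.8, 1.4]
finger_gap: 0.0761
grip_force: 0.0
t 15.33 p [0.5643 0.2597 0.2331] yaw 14.19 share [-0.2511 -3.023  -1.1541] wz -0.0465 tilt [-0.0008  0.0031  0.    ] F [1.3 0.8 1.4] gap 0.0761 grip 0.0
```

```bash
python3 -m pendant '[-0.018,-0.216,0,0,0,-0.0033,72,-0.018,-0.216,0,0,0,-0.0033,72,-0.018,-0.216,0,0,0,-0.0033,72,-0.018,-0.216,0,0,0,-0.0033,72,-0.018,-0.216,0,0,0,-0.0033,72,-0.018,-0.216,0,0,0,-0.0033,72,-0.018,-0.216,0,0,0,-0.0033,72]' >/dev/null
python3 -m pendant '[-0.018,-0.216,0,0,0,-0.0033,72,-0.018,-0.216,0,0,0,-0.0033,72,-0.018,-0.216,0,0,0,-0.0033,72,-0.018,-0.216,0,0,0,-0.0033,72,-0.018,-0.216,0,0,0,-0.0033,72,-0.018,-0.216,0,0,0,-0.0033,72,-0.018,-0.216,0,0,0,-0.0033,72,0,0,0,0,0,0,72,0,0,0,0,0,0,72,0,0,0,0,0,0,72]' >/dev/null
python3 d.py 0.5266 -0.1937 0.056 5.83
python3 -c "
from h import *
cv2.imwrite('pics/t4.png',env.get_image('top')[:,:,::-1])"
```

```text
t 16.75 p [ 0.5239 -0.1943  0.2258] yaw 5.85 share [ 0.018   0.0038 -1.132 ] wz -0.0001 tilt [-0.0003 -0.0002 -0.    ] F [ 0.4 -0.5 -0.4] gap 0.0722 grip 0.0
```

View pics/t4.png

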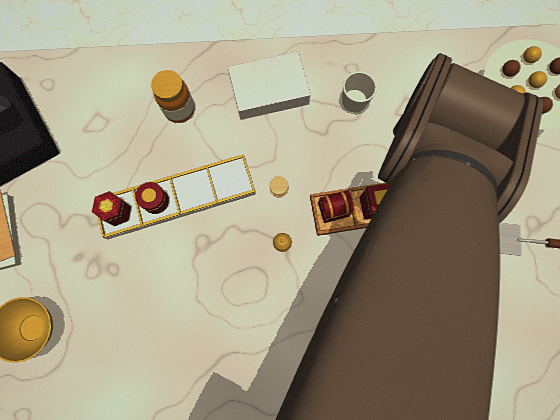

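The top view shows the hexagon (111,207) and the round tin (152,197) standing in the two left bays. Now the carton.

```bash
python3 -m pendant '[0.018,0.004,-0.1,0,0,0,72,0,0,-0.22,0,0,0,72,0,0,-0.24,0,0,0,72,0,0,-0.24,0,0,0,72,0,0,-0.2,0,0,0,72,0,0,-0.13,0,0,0,72,0,0,0,0,0,0,72,0,0,0,0,0,0,72,0,0,0,0,0,0,72]' >/dev/null
python3 d.py 0.5266 -0.1937 0.056 5.83
python3 -m pendant '[0,0,0,0,0,0,40,0,0,0,0,0,0,40,0,0,0,0,0,0,40,0,0,0,0,0,0,40,0,0,0,0,0,0,40,0,0,0,0,0,0,40,0,0,0,0,0,0,40]' 40 >/dev/null
python3 d.py 0.5266 -0.1937 0.056 5.83
python3 -m pendant '[0,0,0.03,0,0,0,40,0,0,0.1,0,0,0,40,0,0,0.22,0,0,0,40,0,0,0.22,0,0,0,40,0,0,0.22,0,0,0,40,0,0,0.22,0,0,0,40,0,0,0,0,0,0,40,0,0,0,0,0,0,40]' >/dev/null
python3 d.py 0.5827 0.1813 0.06 14.21
```

```text
t 17.55 p [ 0.5281 -0.1938  0.0583] yaw 5.95 share [-0.0099  0.0004 -0.0154] wz -0.0007 tilt [0.0004 0.0008 0.    ] F [-0.3  0.3  0.1] gap 0.0721 grip 0.0
t 18.13 p [ 0.5283 -0.1947  0.0591] yaw 5.88 share [-0.0111  0.0066 -0.0204] wz -0.0003 tilt [0.0005 0.0011 0.    ] F [-0.3  0.6  5.3] gap 0.0498 grip 42.8
t 18.8 p [ 0.5278 -0.1946  0.2108] yaw 5.87 share [ 0.3663  2.5058 -1.0055] wz 0.0463 tilt [0.0009 0.0015 0.    ] F [-0.7  0.3 -1.3] gap 0.0494 grip 42.3
```

```bash
python3 -m pendant '[0.03,0.209,0,0,0,0.004,40,0.03,0.209,0,0,0,0.004,40,0.03,0.209,0,0,0,0.004,40,0.03,0.209,0,0,0,0.004,40,0.03,0.209,0,0,0,0.004,40,0.03,0.209,0,0,0,0.004,40]' >/dev/null
python3 -m pendant '[0.031,0.209,0,0,0,0.004,40,0.031,0.209,0,0,0,0.004,40,0.031,0.209,0,0,0,0.004,40,0.031,0.209,0,0,0,0.004,40,0.031,0.209,0,0,0,0.004,40,0.031,0.209,0,0,0,0.002,40,0,0,0,0,0,0,40,0,0,0,0,0,0,40,0,0,0,0,0,0,40,0,0,0,0,0,0,40]' >/dev/null
python3 d.py 0.5827 0.1813 0.074 14.21
```

```text
t 20.13 p [0.581  0.1811 0.2066] yaw 14.09 share [ 0.0115  0.0014 -0.8842] wz 0.0007 tilt [ 0.0002 -0.0008  0.    ] F [ 1.  -1.  -1.4] gap 0.0499 grip 42.3
```

```bash
python3 -m pendant '[0.005,0.001,-0.16,0,0,0,40,0,0,-0.24,0,0,0,40,0,0,-0.24,0,0,0,40,0,0,-0.16,0,0,0,40,0,0,-0.08,0,0,0,40,0,0,0,0,0,0,40,0,0,0,0,0,0,40,0,0,0,0,0,0,40,0,0,0,0,0,0,40,0,0,0,0,0,0,40]' >/dev/null
python3 d.py 0.5827 0.1813 0.0641 14.21
python3 -c "
from h import *
cv2.imwrite('pics/s5.png',cv2.resize(env.get_image('side')[180:360,130:350,::-1],None,fx=2.7,fy=2.7))"
```

```text
t 20.97 p [0.584  0.1826 0.0785] yaw 14.15 share [-0.0085 -0.0084 -0.0962] wz 0.0003 tilt [-0.0002  0.0013  0.    ] F [-0.5  0.3 -1.7] gap 0.0497 grip 42.3
```

View pics/s5.png

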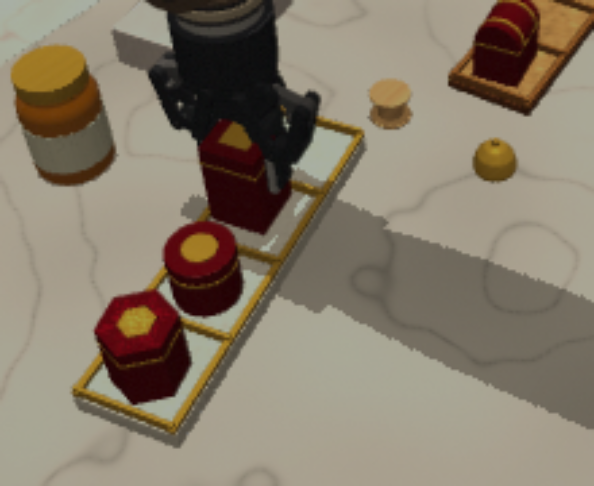

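The carton hovers upright over the third bay at crop pixel (245,190). The round tin (203,268) and the hexagon (143,345) both stand flat.

```bash
python3 -m pendant '[-0.004,-0.005,-0.03,0,0,0,40,0,0,-0.03,0,0,0,40,0,0,-0.01,0,0,0,40,0,0,0,0,0,0,40,0,0,0,0,0,0,40,0,0,0,0,0,0,40]' | grep -E "pos|force"
python3 -m pendant '[0,0,-0.01,0,0,0,40,0,0,0,0,0,0,40,0,0,0,0,0,0,40]' | grep -E "pos|force"
```

```text
tcp_pos: [0.5819, 0.1816, 0.0655]
contact_force: [-0.5, -0.5, -1.7]
grip_force: 42.3
tcp_pos: [0.5819, 0.1817, 0.0642]
contact_force: [0.8, 0.4, -1.8]
grip_force: 42.2
```

```bash
python3 -m pendant '[0,0,-0.008,0,0,0,40,0,0,0,0,0,0,40]' | grep -E "pos|force"
python3 -m pendant '[0,0,-0.005,0,0,0,40,0,0,0,0,0,0,40]' | grep -E "pos|force"
```

```text
tcp_pos: [0.5821, 0.1817, 0.0641]
contact_force: [-3.7, -0.5, 3.7]
grip_force: 42.7
tcp_pos: [0.5821, 0.1817, 0.0641]
contact_force: [-4.7, -1.1, 9.1]
grip_force: 43.2
```

```bash
python3 -m pendant '[0,0,0,0,0,0,58,0,0,0,0,0,0,68,0,0,0,0,0,0,70,0,0,0,0,0,0,70,0,0,0.1,0,0,0,70,0,0,0.25,0,0,0,70,0,0,0.25,0,0,0,70,0,0,0.25,0,0,0,70,0,0,0.15,0,0,0,70]' | grep -E "pos|force|gap"
python3 d.py 0.525 -0.1112 0.035 5.83
```

```text
tcp_pos: [0.5834, 0.1819, 0.2169]
contact_force: [1.0, 0.6, 0.9]
finger_gap: 0.0698
grip_force: 0.0
t 22.85 p [0.5834 0.1819 0.2169] yaw 14.16 share [-0.3894 -1.954  -1.2124] wz -0.0463 tilt [-0.0003  0.0019  0.    ] F [1.  0.6 0.9] gap 0.0698 grip 0.0
```

```bash
python3 -m pendant '[-0.039,-0.195,0,0,0,-0.0046,70,-0.039,-0.195,0,0,0,-0.0046,70,-0.039,-0.195,0,0,0,-0.0046,70,-0.039,-0.195,0,0,0,-0.0046,70,-0.039,-0.195,0,0,0,-0.0046,70]' >/dev/null
python3 -m pendant '[-0.039,-0.195,0,0,0,-0.0046,70,-0.039,-0.195,0,0,0,-0.0046,70,-0.039,-0.195,0,0,0,-0.0046,70,-0.039,-0.195,0,0,0,-0.0046,70,-0.039,-0.195,0,0,0,-0.0046,70,0,0,0,0,0,0,70,0,0,0,0,0,0,70,0,0,0,0,0,0,70,0,0,0,0,0,0,70]' >/dev/null
python3 d.py 0.525 -0.1112 0.035 5.83
python3 -c "
from h import *
cv2.imwrite('pics/s6.png',cv2.resize(env.get_image('side')[60:280,180:400,::-1],None,fx=2.7,fy=2.7))"
```

```text
t 24.02 p [ 0.5235 -0.1099  0.212 ] yaw 5.94 share [ 0.0102 -0.0088 -1.18  ] wz -0.0006 tilt [-0.0001 -0.     -0.    ] F [-0.2  0.1 -0.5] gap 0.0699 grip 0.0
```

View pics/s6.png

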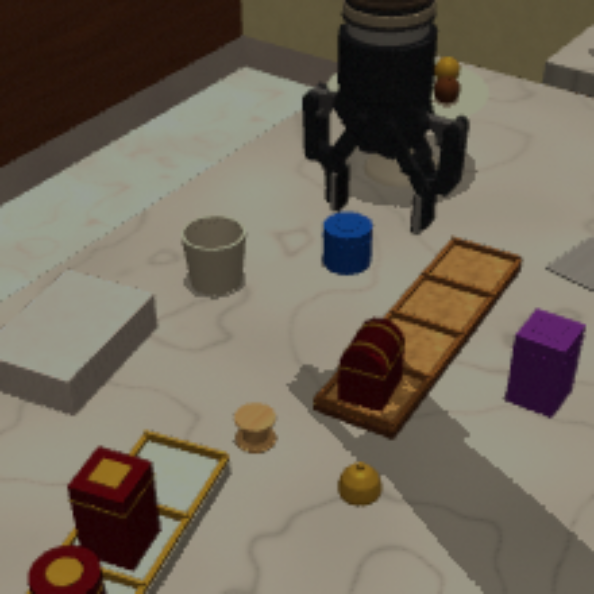

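The carton is set down in its bay at crop pixel (115,510). The chest stands alone in the tray at (370,365), with its ridge along the row. Descending on it.

```bash
python3 -m pendant '[0.008,-0.006,-0.12,0,0,0,70,0,0,-0.24,0,0,0,70,0,0,-0.24,0,0,0,70,0,0,-0.24,0,0,0,70,0,0,-0.2,0,0,0,70,0,0,-0.14,0,0,0,70,0,0,0,0,0,0,70,0,0,0,0,0,0,70,0,0,0,0,0,0,70]' >/dev/null
python3 d.py 0.525 -0.1112 0.035 5.83
python3 -m pendant '[0,0,0,0,0,0,36,0,0,0,0,0,0,36,0,0,0,0,0,0,36,0,0,0,0,0,0,36,0,0,0,0,0,0,36,0,0,0,0,0,0,36,0,0,0,0,0,0,36]' 40 >/dev/null
python3 d.py 0.525 -0.1112 0.035 5.83
python3 -m pendant '[0,0,0.03,0,0,0,36,0,0,0.1,0,0,0,36,0,0,0.22,0,0,0,36,0,0,0.22,0,0,0,36,0,0,0.22,0,0,0,36,0,0,0.22,0,0,0,36,0,0,0,0,0,0,36,0,0,0,0,0,0,36]' >/dev/null
python3 d.py 0.6023 0.1038 0.055 14.21
```

```text
t 24.82 p [ 0.5259 -0.1116  0.0367] yaw 5.94 share [-0.0061  0.0027 -0.0114] wz -0.0006 tilt [0.0003 0.0008 0.    ] F [ 0.3 -0.8  1.5] gap 0.0699 grip 0.0
t 25.4 p [ 0.5262 -0.1123  0.0377] yaw 5.88 share [-0.0079  0.0075 -0.0179] wz -0.0003 tilt [0.0004 0.0011 0.    ] F [-0.8  0.2  6.7] gap 0.0466 grip 40.9
t 26.07 p [ 0.5256 -0.1122  0.1893] yaw 5.87 share [ 0.5114  1.4402 -0.8951] wz 0.0463 tilt [0.0007 0.0016 0.    ] F [-0.3 -1.1 -3.2] gap 0.0465 grip 40.7
```

```bash
python3 -m pendant '[0.064,0.18,0,0,0,0.0058,36,0.064,0.18,0,0,0,0.0058,36,0.064,0.18,0,0,0,0.0058,36,0.064,0.18,0,0,0,0.0058,36,0.064,0.18,0,0,0,0.0058,36,0.064,0.18,0,0,0,0.0058,36,0.064,0.18,0,0,0,0.0058,36,0.064,0.18,0,0,0,0.0058,36,0,0,0,0,0,0,36,0,0,0,0,0,0,36]' >/dev/null
python3 -m pendant '[0,0,0,0,0,0,36,0,0,0,0,0,0,36]' >/dev/null
python3 d.py 0.6023 0.1038 0.053 14.21
```

```text
t 27.07 p [0.6003 0.1033 0.1851] yaw 14.16 share [ 0.0133  0.0032 -0.8805] wz 0.0003 tilt [ 0.0001 -0.0009  0.    ] F [ 0.1 -0.9 -3.1] gap 0.0465 grip 40.8
```

```bash
python3 -m pendant '[0.006,0,-0.16,0,0,0,36,0,0,-0.24,0,0,0,36,0,0,-0.24,0,0,0,36,0,0,-0.16,0,0,0,36,0,0,-0.08,0,0,0,36,0,0,0,0,0,0,36,0,0,0,0,0,0,36,0,0,0,0,0,0,36,0,0,0,0,0,0,36,0,0,0,0,0,0,36]' >/dev/null
python3 d.py 0.6023 0.1038 0.0427 14.21
```

```text
t 27.9 p [0.6039 0.1042 0.0571] yaw 14.23 share [-0.0105 -0.0027 -0.0959] wz -0.0001 tilt [0.     0.0014 0.    ] F [ 0.1 -0.1 -3.3] gap 0.0469 grip 40.8
```

```bash
python3 -m pendant '[-0.004,-0.002,-0.03,0,0,0,36,0,0,-0.03,0,0,0,36,0,0,-0.01,0,0,0,36,0,0,0,0,0,0,36,0,0,0,0,0,0,36,0,0,0,0,0,0,36]' | grep -E "pos|force"
python3 -m pendant '[0,0,-0.01,0,0,0,36,0,0,0,0,0,0,36,0,0,0,0,0,0,36]' | grep -E "pos|force"
python3 -m pendant '[0,0,-0.008,0,0,0,36,0,0,0,0,0,0,36,0,0,0,0,0,0,36]' | grep -E "pos|force"
```

```text
tcp_pos: [0.6017, 0.104, 0.0441]
contact_force: [-0.0, -0.2, -3.9]
grip_force: 40.8
tcp_pos: [0.6019, 0.1039, 0.0428]
contact_force: [-0.6, -0.1, -2.0]
grip_force: 40.9
tcp_pos: [0.6019, 0.104, 0.0427]
contact_force: [-3.2, -0.6, 6.4]
grip_force: 41.2
```

Floor contact. Releasing, rising and moving clear so I can inspect.

```bash
python3 -m pendant '[0,0,0,0,0,0,56,0,0,0,0,0,0,68,0,0,0,0,0,0,70,0,0,0,0,0,0,70,0,0,0.1,0,0,0,70,0,0,0.25,0,0,0,70,0,0,0.25,0,0,0,70,0,0,0.25,0,0,0,70,0,0,0.15,0,0,0,70]' | grep -E "pos|force|gap"
python3 -m pendant '[0,-0.2,0,0,0,0,70,0,-0.2,0,0,0,0,70,0,-0.2,0,0,0,0,70,0,-0.2,0,0,0,0,70,0,-0.2,0,0,0,0,70,0,-0.2,0,0,0,0,70,0,-0.2,0,0,0,0,70,0,-0.2,0,0,0,0,70,0,0,0,0,0,0,70,0,0,0,0,0,0,70]' | grep -E "time|pos"
python3 -c "
from h import *
a=env.get_image('side')[190:350,140:300,::-1];b=env.get_image('top')[130:250,80:270,::-1]
r=lambda i:cv2.resize(i,(400,int(400*i.shape[0]/i.shape[1])))
a=r(a);b=r(b);b=np.vstack([b,np.zeros((400-len(b),400,3),np.uint8)])
cv2.imwrite('pics/end.png',np.hstack([a,b]))"
```

```text
tcp_pos: [0.6034, 0.104, 0.1963]
contact_force: [1.4, 0.7, 1.2]
finger_gap: 0.0701
grip_force: 0.0
time_s: 30.48
tcp_pos: [0.6015, -0.1376, 0.1912]
```

View pics/end.png

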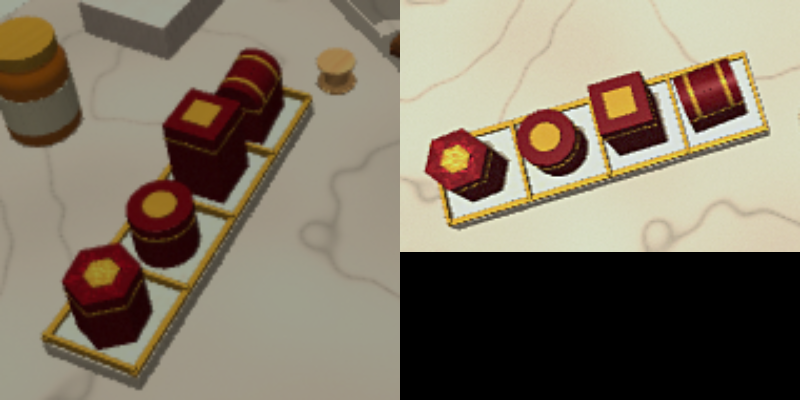

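All four stand flat in their bays. From left to right they are hexagon (465,165), round (550,145), carton (628,112) and chest (710,95). The gripper is clear, so I'm handing in.

```bash
python3 -c "
from bench import env
print(env.close_job())"
```

```text
the job is handed in; nothing more can be done
None
```

The job is handed in at about 30 s: the four boxes stand upright in the display in reverse order (hexagon, round, carton, chest from left to right), each flat in its own bay in the last pictures, with the gripper clear.

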